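Fit the tube carousel to the mixer's taper spindle

TASK

Get the tube mixer ready to run: lift the dust cap off its drive spindle and stand the cap on the bench, knob up, then take the tube carousel from its stand and lower its tapered shank into the spindle. Under light pressure turn it until its drive slot drops over the two dogs, press it firmly but not hard until the flange is fully home on the spindle nose, and let go; leave the bottle, the dish and the timer where they are.

Things in the scene. Friction and masses are not known exactly. Their poses are not given: they have to be found in the camera images.
- drive: tube mixer drive, fixed: white housing, x -115 to +75 mm, 150 mm wide, deck 50 mm high, sloping panel toward its -x; origin on the spindle axis at bench level, z up. On the deck a round bearing housing, 76 mm wide, top 72 mm high; from it rises the turning steel spindle nose, 60 mm wide, top face 90 mm high. The spindle must not take more than 50 N from the carousel; a firm push home is 10 to 20 N
- drive_mouth (a point): centre of the nose face, mouth of its upright tapered bore: 24.6 mm wide, 33 mm deep, taper 1:10 on diameter. Axes as the drive's
- drive_dogs (a point): point on the spindle axis, 7.5 mm above the nose face, level with the tops of the two drive dogs on that face: one on each side of the axis, 16.5 to 28 mm from the axis, 10.5 mm wide, edges broken to 9.2 mm at the top. The spindle's angle is NOT measured: the line through the dogs lies within 0.75 rad either side of the drive's x axis
- drive_gear (a point): point inside the housing, on the spindle axis, 50 mm above the bench, where the geared motor holds the spindle: it resists turning with 0.25 N m and stays where it is turned. Spindle, shank and flange are oiled steel, friction about 0.2, so a light push (5 N) while turning does not drag the spindle round
- dust_cap: plain grey cap over the spindle nose, 70 g: hollow skirt 72 mm outer, 66 mm inner diameter, roof 32 mm above the lower rim, on it a round knob 20 mm wide from 32 to 60 mm (keep fingertips above 33 mm). Origin at the centre of the lower rim, z up. Its rim rests loosely on the bearing housing, 72 mm above the bench; lifts straight off
- stand: white round storage stand fixed to the bench, foot 108 mm wide, post 68 mm wide, 50 mm high, with an upright 34 mm hole in which the carousel's shank hangs. Origin at the centre of its foot
- carousel: aluminium tube carousel, 0.3 to 0.5 kg, upright in the stand. Origin at the centre of the underside of its steel drive flange (58 mm wide), z up. Above it two 120 mm discs (10 to 14 and 44 to 49 mm up, the upper with eight tube holes), a collar to 52.5 mm, then a black grip to 92 mm. Home: origin on drive_mouth, flange flat on the nose; with the slot off the dogs it stands 7.5 mm too high
- carousel_tip (a point): lower end of the carousel's tapered steel shank, 32.5 mm below the carousel's origin; 24 mm wide at the flange, tapering 1:10 to 21.4 mm at 26 mm below the origin, then a bevelled nose to 13 mm wide here
- carousel_slot (a point): on the carousel's axis 9 mm above its origin, the ceiling of the drive slot: 12 mm wide, 9 mm deep, across the underside of the flange from rim to rim along the carousel's x axis (fits the dogs either way round). Two small notches in the upper disc's rim lie over its ends
- carousel_grip (a point): point on the axis of the upright black grip, 76 mm above the carousel's origin. The grip is 36 mm along the carousel's x and 22 mm along its y (the two flats face +y and -y), from 52.5 to 92 mm above the origin; the upper disc lies at 49 mm
- bottle: clear reagent bottle, 60 mm diameter, 127 mm high, bystander behind the work; origin under its centre
- petri: closed petri dish, 60 mm diameter, 14 mm high, bystander behind the work; origin under its centre
- timer: flat white timer, 70x62x18 mm, bystander near the front edge; origin under its centre
There are look-alikes about, which are no part of the job. There is more than one size of the carousel; the one meant has the size given above. What is shaped like the dust_cap but purple is not meant.

How it is judged:
On the way, in this order (a step that is already met when the one before it is completed fails the run):
1. the dust cap stands on the bench, knob up, let go, clear of the spindle (height (world z) of dust_cap below 0.006 m and angle between dust_cap's own z axis and vertical below 0.1 rad and horizontal distance between dust_cap and drive_mouth above 0.08 m and contact force between the fingers and dust_cap below 0.2 N), for 0.2 s.
2. the carousel is pressed firmly home: flange down on the nose face, slot over the dogs, with at least 8 N between carousel and spindle (z of carousel in the frame of drive_mouth below 0.002 m and horizontal distance between carousel and drive_mouth below 0.0025 m and angle between carousel's own z axis and vertical below 0.04 rad and contact force between carousel and drive above 8 N), for 0.1 s.
At the end, for the whole second after the job is handed in: The carousel stands at rest in the spindle, its flange within 2 mm of the nose face and its axis within 2.5 mm of the spindle's, upright within 0.04 rad; the dust cap stands at rest on the bench, rim down and knob up (within 0.1 rad), more than 80 mm from the spindle axis (z of carousel in the frame of drive_mouth between -0.003 and 0.002 m and horizontal distance between carousel and drive_mouth below 0.0025 m and angle between carousel's own z axis and vertical below 0.04 rad and linear speed of each of carousel, dust_cap below 0.02 m/s and height (world z) of dust_cap below 0.006 m and angle between dust_cap's own z axis and vertical below 0.1 rad and horizontal distance between dust_cap and drive_mouth above 0.08 m); the robot touches nothing.
It fails at once if the carousel is forced on the spindle or drive with more than 50 N (contact force between carousel and drive above 50 N).
It fails at once if the bottle is moved by more than 30 mm (distance of bottle from where it was at the start of the episode above 0.03 m).
It fails at once if the petri dish is moved by more than 30 mm (distance of petri from where it was at the start of the episode above 0.03 m).
It fails at once if the timer is moved by more than 30 mm (distance of timer from where it was at the start of the episode above 0.03 m).
It also fails if it takes over 72 s, if anything falls off the work surface, if the arm or the gripper's body presses on something with over 40 N, if the wrist force passes 120 N, or if a joint passes its speed limit or range.

ROBOT

A 6-joint arm with a two-finger parallel gripper is mounted at the origin on a cart in front of the work surface, level with it; the furniture and walls round the work are solid. World frame = base frame: x ahead of the robot, y to its left, z up, the work surface at z = 0. Lengths are in m, angles in rad, forces in N, time in s.
With the tool pointing down it reaches from about 0.25 to 0.775 m from the base axis. Payload 4 kg.
Tool frame: the origin (TCP) lies between the finger pads; the fingertips stand 25 mm ahead of it and the grasp point (between the pads) lies 6 mm ahead of it (robot.tip_reach is the z of the fingertips in the tool frame, in m); z points along the fingers, y is the line along which they close (so a half turn about z gives the same grasp; the last joint's range is limited). The gripper opens to 94 mm and grips with 3 to 60 N. Pads are 16 mm wide; open, the fingers measure 119 mm over their backs; the gripper's body (75 mm by 177 mm) begins 78 mm behind the grasp point.
Start: joints at [1.072, 0.087, 1.371, -0, 1.684, -0.103], TCP at [0.212, 0.507, 0.231] pointing down, gripper open.
Joint ranges: [-3.1, 3.1], [-0.76, 2.03], [0.27, 2.55], [-1.08, 4.22], [0.17, 2.65], [-2.57, 2.57]. Speed limits (rad/s): [2.79, 2.79, 3.14, 3.14, 3.14, 3.14].

INTERFACE

Orientations are given as [roll, pitch, yaw] about the fixed x, y, z axes, in that order (R = Rz(yaw) Ry(pitch) Rx(roll)).
In Python, from bench import robot gives the robot as it stands. The module is installed in compiled form; this text tells all that it offers.
- The arm moves only by the shell command python3 -m handwheel 'ROWS'. ROWS is JSON, a list of rows, each a list of 3 entries, a list of its own where there are three numbers: the turn, a rotation vector about the world's x, y, z in units of 90 degrees (1.0 is 90 degrees), then the shift along the world's x, y, z in units of 0.05 m (1.0 is 0.05 m), then the closure, from 0 (fully open) to 1 (shut). A call has 1 to 5 rows; each row shifts and turns the commanded pose from where the row before left it; what a row does not reach is not made up. A row lasts 1/10 s, in which the tool goes at most 50 mm and 8.59 degrees, less where a joint would pass 70% of its speed; a pose out of reach is approached as far as the arm can. A call with a number of a shift or a turn outside -1 to 1 is refused whole. A call with a gripper value outside its range is refused whole. The fingers move at their own pace and stop on an object; the grip force is fixed at half the most. Time passes only in rows, so rows that do not move let the fingers close. It gives the time, the measured TCP pose, the force, the opening and the grip force at its end, in the units of the state.
- robot.get_obs(): the state, without advancing time (a new reading comes with each control period).
- robot.snapshot(name): name is "side" or "top" or "wrist"; returns (picture, depth): 480x640x3 uint8, red, green, blue; 480x640 float32, m along the optical axis (not along the pixel's ray), 0 where there is no reading.
- robot.calibration(name): a dict with "mtx" (3x3 intrinsics, pixels), "extrinsics" (4x4, takes a point from camera to world coordinates); the wrist camera has in their place "hand_eye" (4x4, takes a point from camera to tool coordinates, whose origin is the TCP and whose axes are the flange's). Camera axes: x right, y down, z forward; pixel columns grow to the right and rows downward; lengths in m; the calibration is good to about 2 mm. A picture is of the moment at which its call begins: read the wrist's pose just before it. calibration takes no time and is no camera call.
- robot.close_job(): hands the job in; it is judged then, once.
Trained networks look in the newest picture that a camera, given by its name, has taken for a name from the list of things; names that differ only in an ending like _2 or _b are one class to them, and where a whole thing is asked for, a point or a joint stands for the part that bears it (a point fixed in the world has none). Each returns a list of dicts, best first, with "p" (0 to 1); they miss things now and then, are a little off and sometimes report something else, mostly with a low value. They report only what shows in the picture. A call takes as long as a camera call. They do not tell look-alikes from the thing itself.
- robot.boxes_of(query, camera): "bbox" ([left, top, right, bottom] in pixels, round what is visible of it).
The state is a dict: "time": time; "joint_positions": joint angles; "qvel": joint speeds; "joint_torque": joint torques, N m; "tool_pos": TCP position; "ee_rot": TCP orientation; "wrist_force": force on the tool from outside, world axes, zero at the start; "wrist_torque": the same for the moment, N m; "width": finger opening in m; "finger_force": force on a finger pad.
Only numpy, scipy, OpenCV 4.12 (cv2) and the standard library are available. Lean on these libraries where they do the work, as an engineer would, in place of code of your own. Each camera call takes 0.05 s, during which the arm holds its last target. There are 200 camera calls.

## Working session

There is one attempt and no reset: what is moved stays moved. The work goes in short steps, Python scripts to look and compute and a shell command to move; the robot and the scene stay as the last step left them, time stands still between calls to the robot, and variables do not carry over. Pictures are saved under pics/ and viewed, at most 10 in all, crops included, and the job is handed in when it is done.

```bash
mkdir -p pics; cat > h.py <<'E'
import numpy as np,cv2
from bench import robot
from scipy.spatial.transform import Rotation as Ro
def snap(c,fn=None):
    o=robot.get_obs();im,d=robot.snapshot(c)
    if fn: cv2.imwrite('pics/'+fn,im[:,:,::-1])
    k=robot.calibration(c);K=np.array(k['mtx'])
    if c=='wrist':
        T=np.eye(4);T[:3,:3]=Ro.from_euler('xyz',o['ee_rot']).as_matrix();T[:3,3]=o['tool_pos'];T=T@np.array(k['hand_eye'])
    else:T=np.array(k['extrinsics'])
    v,u=np.mgrid[0:480,0:640]
    P=np.stack([(u-K[0,2])/K[0,0]*d,(v-K[1,2])/K[1,1]*d,d],-1)@T[:3,:3].T+T[:3,3]
    P[d==0]=np.nan
    return im,d,P,K,T
E
cat > a.py <<'E'
from h import *
print({k:np.round(v,3) for k,v in robot.get_obs().items()})
for c in ['top','side']:
    im,d,P,K,T=snap(c,c+'1.png')
    print(c,np.round(T,3).tolist(),K.tolist())
    for q in ['drive','dust_cap','stand','carousel','bottle','petri','timer']:
        for b in robot.boxes_of(q,c)[:4]:
            x=[int(t) for t in b['bbox']];cx,cy=(x[0]+x[2])//2,(x[1]+x[3])//2
            print(q,round(b['p'],2),x,np.round(P[min(cy,479),min(cx,639)],3))
E
python3 a.py
```

```text
{'time': np.float64(0.0), 'joint_positions': array([ 1.072,  0.088,  1.372, -0.   ,  1.684, -0.103]), 'qvel': array([-0.001, -0.   ,  0.001,  0.001,  0.001,  0.001]), 'joint_torque': array([-1.0000e-03, -3.4019e+01, -3.0242e+01,  7.2000e-02,  3.3000e-02,
       -0.0000e+00]), 'tool_pos': array([0.212, 0.507, 0.229]), 'ee_rot': array([-3.139, -0.   ,  2.746]), 'wrist_force': array([ 0.884, -0.904,  0.387]), 'wrist_torque': array([-0.067,  0.002,  0.004]), 'finger_force': np.float64(0.0), 'width': np.float64(0.094)}
top [[0.014, -0.986, 0.167, 0.303], [-1.0, -0.011, 0.018, 0.19], [-0.016, -0.167, -0.986, 1.519], [0.0, 0.0, 0.0, 1.0]] [[577.8028793147038, 0.0, 321.8039125594337], [0.0, 577.8028793147038, 238.1251375033643], [0.0, 0.0, 1.0]]
drive 0.64 [304, 224, 374, 307] [0.476 0.172 0.105]
dust_cap 0.76 [158, 221, 185, 247] [0.562 0.613 0.029]
dust_cap 0.69 [325, 240, 354, 270] [0.497 0.173 0.132]
stand 0.66 [441, 255, 461, 269] [ 0.491 -0.11   0.068]
carousel 0.68 [447, 220, 494, 271] [ 0.523 -0.142  0.14 ]
carousel 0.61 [458, 298, 499, 337] [ 0.354 -0.167  0.095]
bottle 0.63 [364, 161, 386, 188] [0.703 0.085 0.123]
bottle 0.55 [384, 279, 410, 307] [0.416 0.02  0.01 ]
petri 0.85 [403, 182, 426, 209] [ 0.677 -0.027  0.014]
timer 0.85 [387, 279, 411, 305] [0.418 0.015 0.018]
side [[0.979, -0.084, 0.187, 0.263], [-0.205, -0.36, 0.91, -1.226], [-0.009, -0.929, -0.37, 0.667], [0.0, 0.0, 0.0, 1.0]] [[556.8029643418415, 0.0, 310.8481505207966], [0.0, 556.8029643418415, 238.38576871319148], [0.0, 0.0, 1.0]]
drive 0.65 [243, 247, 331, 291] [0.471 0.097 0.047]
dust_cap 0.73 [279, 228, 308, 254] [0.498 0.154 0.103]
stand 0.78 [306, 319, 354, 348] [ 0.517 -0.191  0.017]
carousel 0.92 [306, 271, 362, 322] [ 0.531 -0.173  0.098]
carousel 0.87 [239, 307, 280, 344] [ 0.361 -0.2    0.063]
bottle 0.73 [364, 233, 389, 286] [0.701 0.052 0.073]
petri 0.75 [365, 289, 389, 305] [ 0.675 -0.043  0.012]
```

View pics/top1.png

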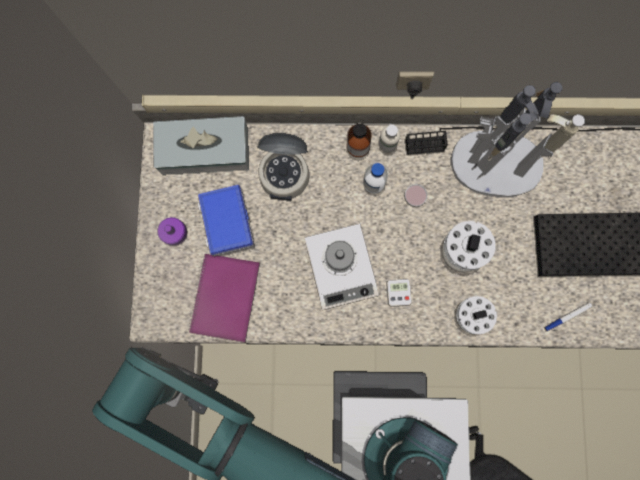

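View pics/side1.png

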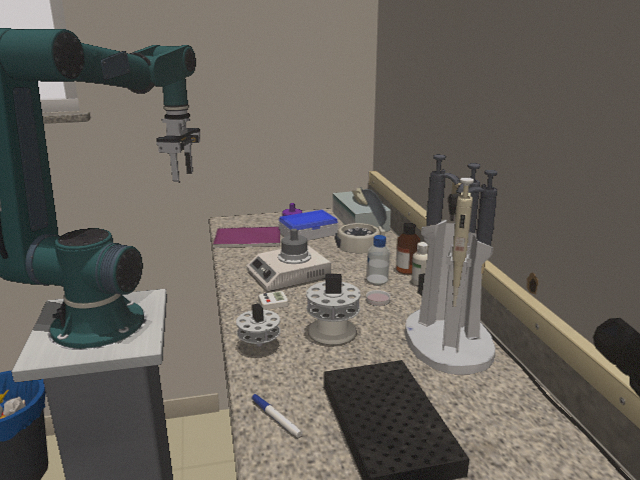

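The top view shows the grey cap at px (340,255), the large carousel at (470,245) on the white stand, and the small look-alike at (477,315). The timer is at (400,292), the petri dish at (416,195) and the bottle at (375,178). I'm moving the wrist camera over the drive.

```bash
python3 -m handwheel '[[[0,0,0],[0,0,1],0],[[0,0,0],[0,0,1],0],[[0,0,0],[0.6,-0.75,0],0],[[0,0,0],[0.6,-0.75,0],0],[[0,0,0],[0.6,-0.75,0],0]]'
python3 -m handwheel '[[[0,0,0],[0.6,-0.75,0],0],[[0,0,0],[0.6,-0.75,0],0],[[0,0,0],[0.6,-0.75,0],0],[[0,0,0],[0.6,-0.75,0],0],[[0,0,0],[0.6,-0.75,0],0]]'
cat > b.py <<'E'
from h import *
im,d,P,K,T=snap('wrist','w1.png')
print(robot.calibration('wrist')['hand_eye'])
for n in ['wrist','top']:
  im,d,P,K,T=snap(n)
  for nm,c,zl,zh,r in [('capknob',(.495,.173),.122,.145,.05),('caproof',(.495,.173),.098,.110,.06),('grip',(.523,-.145),.125,.16,.05),('disc',(.523,-.145),.092,.108,.09),('foot',(.523,-.145),.003,.03,.08)]:
    m=(P[...,2]>zl)&(P[...,2]<zh)&(np.hypot(P[...,0]-c[0],P[...,1]-c[1])<r)
    if m.sum()<10: print(n,nm,m.sum());continue
    Q=P[m];(a,s,an)=cv2.minAreaRect(Q[:,:2].astype(np.float32)*1000)
    print(n,nm,m.sum(),Q.mean(0).round(4),'z',np.percentile(Q[:,2],[5,50,95]).round(4),'rect',np.round(a,1),np.round(s,1),an)
E
python3 b.py
```

```text
time: 1.3
tool_pos: [0.3027, 0.3941, 0.3312]
ee_rot: [3.14, 0.001, 2.747]
wrist_force: [0.8, -0.2, 0.8]
width: 0.0939
finger_force: 0.0
time: 1.8
tool_pos: [0.4529, 0.2058, 0.3308]
ee_rot: [3.141, 0.001, 2.746]
wrist_force: [0.2, 1.1, -0.5]
width: 0.0941
finger_force: 0.0
[[-7.22925571e-04 -9.58926066e-01 -2.83655210e-01  8.37119884e-02]
 [ 9.99999738e-01 -6.84258922e-04 -2.35397285e-04 -8.91243072e-04]
 [ 3.16349846e-05 -2.83655306e-01  9.58926309e-01 -1.55437662e-01]
 [ 0.00000000e+00  0.00000000e+00  0.00000000e+00  1.00000000e+00]]
wrist capknob 370 [0.498  0.17   0.1317] z [0.1242 0.1327 0.1342] rect [499.5 169.1] [18.1 19.8] 66.92073822021484
wrist caproof 3351 [0.497  0.1705 0.105 ] z [0.1027 0.1052 0.1067] rect [499.4 168.8] [71.  71.8] 67.99051666259766
wrist grip 0
wrist disc 960 [ 0.4921 -0.1281  0.0997] z [0.0963 0.1001 0.1015] rect [ 502.8 -125.5] [110.   41.7] 39.75980758666992
wrist foot 2125 [ 0.5116 -0.1278  0.0129] z [0.0039 0.0126 0.0237] rect [ 496.6 -129.7] [130.2 103.3] 34.19062423706055
top capknob 0
top caproof 0
top grip 158 [ 0.5297 -0.1505  0.141 ] z [0.1303 0.1418 0.1472] rect [ 529.9 -152. ] [23.2 36.2] 75.464111328125
top disc 1334 [ 0.53   -0.1511  0.0997] z [0.0946 0.0997 0.1049] rect [ 531.6 -152.8] [117.3 120.9] 45.185882568359375
top foot 384 [ 0.4979 -0.1194  0.006 ] z [0.0032 0.0051 0.0118] rect [ 512.1 -127.9] [158.  117.9] 31.865222930908203
```

View pics/w1.png

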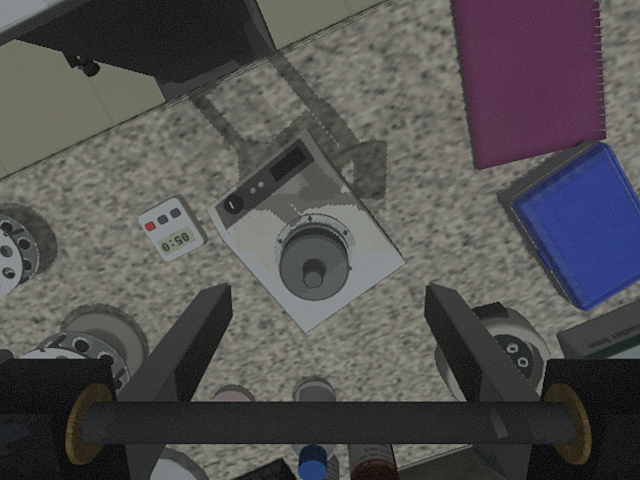

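The wrist view shows the cap knob at px (313,272), which puts the cap at about (0.499, 0.169) m. The timer is at (172,228). Next I descend and grip the knob.

```bash
python3 -m handwheel '[[[0,0,0],[0.23,-0.185,-0.6],0],[[0,0,0],[0.23,-0.185,-0.8],0],[[0,0,0],[0.23,-0.185,-0.8],0],[[0,0,0],[0.23,-0.185,-0.8],0],[[0,0,0],[0,0,-0.5],0.3]]'
python3 -m handwheel '[[[0,0,0],[0,0,-0.22],0.3],[[0,0,0],[0,0,-0.2],0.3],[[0,0,0],[0,0,0],1],[[0,0,0],[0,0,0],1],[[0,0,0],[0,0,0],1]]'
python3 -m handwheel '[[[0,0,0],[0,0,0],1],[[0,0,0],[0,0,0],1],[[0,0,0],[0,0,0],1]]'
```

```text
time: 2.45
tool_pos: [0.4967, 0.1708, 0.152]
ee_rot: [-3.139, -0.003, 2.746]
wrist_force: [0.3, -0.6, -0.1]
width: 0.0889
finger_force: 0.0
time: 2.95
tool_pos: [0.499, 0.171, 0.1364]
ee_rot: [3.139, 0.003, 2.746]
wrist_force: [-0.5, -0.4, 1.0]
width: 0.0492
finger_force: 0.0
time: 3.25
tool_pos: [0.4982, 0.1705, 0.1349]
ee_rot: [3.141, 0.001, 2.746]
wrist_force: [-1.0, 0.4, 0.3]
width: 0.0254
finger_force: 0.0
```

```bash
python3 -m handwheel '[[[0,0,0],[0,0,0],1],[[0,0,0],[0,0,0],1],[[0,0,0],[0,0,0],1],[[0,0,0],[0,0,0.2],1],[[0,0,0],[0,0,0.4],1]]'
python3 -m handwheel '[[[0,0,0],[0,0,0.5],1],[[0,0,0],[0,0,0.3],1],[[0,0,0],[0,0,0],1]]'; python3 - <<'E'
from h import *
im,d,P,K,T=snap('wrist','w2.png')
E
```

```text
time: 3.75
tool_pos: [0.4967, 0.1701, 0.1631]
ee_rot: [-3.139, -0.004, 2.746]
wrist_force: [0.5, -1.2, -1.1]
width: 0.0193
finger_force: 30.0
time: 4.05
tool_pos: [0.4995, 0.1708, 0.2077]
ee_rot: [3.138, 0.005, 2.746]
wrist_force: [0.5, 0.2, -0.2]
width: 0.0193
finger_force: 30.0
```

View pics/w2.png

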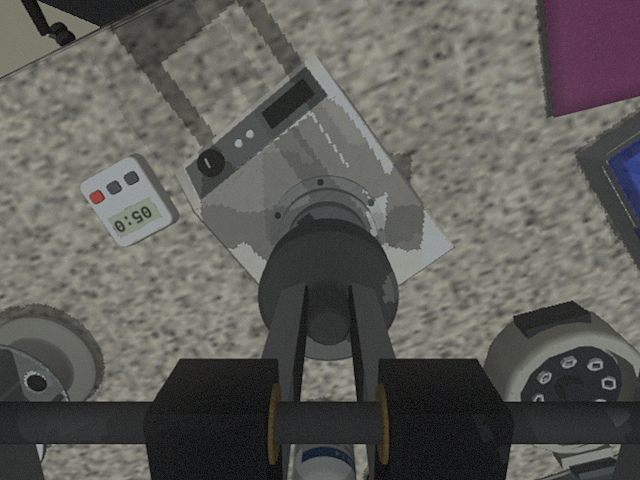

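The cap is held and clear of the nose. I'll set it down at about (0.55, 0.0).

```bash
python3 -m handwheel '[[[0,0,0],[0.25,-0.85,0],1],[[0,0,0],[0.25,-0.85,0],1],[[0,0,0],[0.25,-0.85,0],1],[[0,0,0],[0.25,-0.85,0],1],[[0,0,0],[0,0,-0.6],1]]'
python3 -m handwheel '[[[0,0,0],[0,0,-0.7],1],[[0,0,0],[0,0,-0.6],1],[[0,0,0],[0,0,-0.4],1],[[0,0,0],[0,0,-0.2],1],[[0,0,0],[0,0,0],1]]'
```

```text
time: 4.6
tool_pos: [0.551, -0.0048, 0.1767]
ee_rot: [-3.141, 0.008, 2.739]
wrist_force: [0.8, 0.4, -1.0]
width: 0.0194
finger_force: 30.0
time: 5.1
tool_pos: [0.5462, 0.0007, 0.0767]
ee_rot: [-3.14, -0.005, 2.746]
wrist_force: [0.7, -0.1, -0.5]
width: 0.0195
finger_force: 30.0
```

```bash
python3 -m handwheel '[[[0,0,0],[0,0,-0.12],1],[[0,0,0],[0,0,-0.08],1],[[0,0,0],[0,0,-0.03],1],[[0,0,0],[0,0,0],1],[[0,0,0],[0,0,0],1]]'
```

```text
time: 5.6
tool_pos: [0.5484, 0.0005, 0.0685]
ee_rot: [3.141, 0.001, 2.746]
wrist_force: [0.4, -0.2, -1.1]
width: 0.0199
finger_force: 30.0
```

```bash
python3 -m handwheel '[[[0,0,0],[0,0,-0.06],1],[[0,0,0],[0,0,-0.03],1],[[0,0,0],[0,0,0],1],[[0,0,0],[0,0,0],1]]'
```

```text
time: 6.0
tool_pos: [0.548, 0.0005, 0.0634]
ee_rot: [3.142, -0.0, 2.746]
wrist_force: [-0.4, -0.4, -0.8]
width: 0.0191
finger_force: 30.0
```

```bash
python3 -m handwheel '[[[0,0,0],[0,0,-0.03],1],[[0,0,0],[0,0,0],1],[[0,0,0],[0,0,0],1]]'
```

```text
time: 6.3
tool_pos: [0.5483, 0.0004, 0.0627]
ee_rot: [3.141, 0.001, 2.746]
wrist_force: [-1.8, -0.1, 3.4]
width: 0.0194
finger_force: 30.0
```

```bash
python3 -m handwheel '[[[0,0,0],[0,0,0],0.5],[[0,0,0],[0,0,0],0.5],[[0,0,0],[0,0,0],0.5],[[0,0,0],[0,0,0],0.5],[[0,0,0],[0,0,0.2],0.5]]'
python3 -m handwheel '[[[0,0,0],[0,0,0.5],0.5],[[0,0,0],[0,0,0.9],0.5],[[0,0,0],[0,0,0.9],0.3],[[0,0,0],[0,0,0.9],0],[[0,0,0],[0,0,0.8],0]]'
python3 -m handwheel '[[[0,0,0],[-0.4,0.8,0],0],[[0,0,0],[-0.4,0.8,0],0],[[0,0,0],[-0.4,0.8,0],0],[[0,0,0],[-0.4,0.8,0],0],[[0,0,0],[-0.3,0.8,0],0]]'
python3 -m handwheel '[[[0,0,0],[0,0,0],0],[[0,0,0],[0,0,0],0]]'
cat > c.py <<'E'
from h import *
import sys
im,d,P,K,T=snap('wrist',sys.argv[1])
c=(.499,.169)
rr=np.hypot(P[...,0]-c[0],P[...,1]-c[1])
z=P[...,2]
for nm,zl,zh,r in [('nose',.086,.0935,.04),('dogs',.0945,.102,.035),('bearing',.066,.077,.042)]:
    m=(z>zl)&(z<zh)&(rr<r);Q=P[m][:,:2]
    if len(Q)<10: print(nm,len(Q));continue
    (a,s,an)=cv2.minAreaRect(Q.astype(np.float32)*1000)
    ce,R=cv2.minEnclosingCircle(Q.astype(np.float32)*1000)
    w,V=np.linalg.eigh(np.cov(Q.T));v=V[:,1]
    print(nm,m.sum(),np.median(z[m]).round(4),'mean',Q.mean(0).round(4),'rect',np.round(a,1),np.round(s,1),round(an,1),'circ',np.round(ce,1),round(R,1),'pca deg',np.degrees(np.arctan2(v[1],v[0])).round(1),np.sqrt(w).round(4))
m=(z>.047)&(z<.054)&(rr>.045)&(rr<.15);print('deck',cv2.minAreaRect(P[m][:,:2].astype(np.float32)*1000))
q=np.array([c[0],c[1],.09,1]);x=np.linalg.inv(T)@q;u=int(K[0,0]*x[0]/x[2]+K[0,2]);v=int(K[1,1]*x[1]/x[2]+K[1,2]);print(u,v)
s=im[max(0,v-90):v+90,max(0,u-120):u+120,::-1];cv2.imwrite('pics/crop_'+sys.argv[1],cv2.resize(s,None,fx=3,fy=3,interpolation=2))
m=(z<.045)&(z>.005)&(np.hypot(P[...,0]-.548,P[...,1])<.05);print('cap',np.median(P[m],0) if m.any() else None)
E
python3 c.py w3.png
```

```text
time: 6.8
tool_pos: [0.5467, 0.0006, 0.0705]
ee_rot: [-3.141, -0.004, 2.746]
wrist_force: [-0.1, -0.0, 0.5]
width: 0.0471
finger_force: 0.0
time: 7.3
tool_pos: [0.5481, 0.0005, 0.2756]
ee_rot: [3.141, 0.003, 2.746]
wrist_force: [0.1, -0.1, 0.2]
width: 0.0672
finger_force: 0.0
time: 7.8
tool_pos: [0.4518, 0.2018, 0.2732]
ee_rot: [3.14, 0.001, 2.746]
wrist_force: [0.6, 0.4, -0.6]
width: 0.094
finger_force: 0.0
time: 8.0
tool_pos: [0.4528, 0.201, 0.2727]
ee_rot: [3.141, 0.001, 2.748]
wrist_force: [-0.1, -0.2, 0.4]
width: 0.0938
finger_force: 0.0
nose 2468 0.0912 mean [0.4984 0.17  ] rect [499.6 169.3] [59.5 59.9] 71.2 circ [499.7 169. ] 30.3 pca deg 110.1 [0.0152 0.0171]
dogs 332 0.0986 mean [0.4987 0.1694] rect [499.6 169.2] [56.  10.7] 14.6 circ [499.3 170.3] 28.2 pca deg -165.5 [0.0032 0.0224]
bearing 1734 0.0732 mean [0.488  0.1746] rect [496.  170.4] [75.  68.5] 67.8 circ [499.6 168.8] 38.4 pca deg 64.4 [0.0172 0.0225]
deck ((486.32281494140625, 165.247802734375), (178.01319885253906, 150.50686645507812), 14.946967124938965)
315 282
cap [0.56398457 0.02246764 0.03278955]
```

View pics/crop_w3.png

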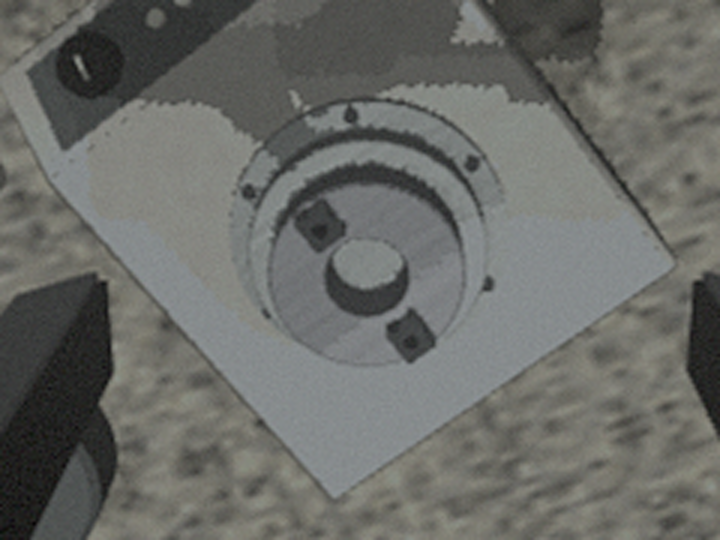

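The dogs are at crop px (320,225) and (412,335), so the dog line lies at about 14.5° in world and the nose centre at about (0.4996, 0.1691). Now the carousel.

```bash
python3 -m handwheel '[[[0,0,0],[0.1,-0.9,0.1],0],[[0,0,0],[0.1,-0.9,0.1],0],[[0,0,0],[0.1,-0.9,0.1],0],[[0,0,0],[0.1,-0.9,0.1],0],[[0,0,0],[0.1,-0.9,0.1],0]]'
python3 -m handwheel '[[[0,0,0],[0.1,-0.9,0],0],[[0,0,0],[0.1,-0.9,0],0],[[0,0,0],[0,0,0],0],[[0,0,0],[0,0,0],0]]'
cat > d.py <<'E'
from h import *
import sys
im,d,P,K,T=snap('wrist',sys.argv[1])
c=(.531,-.152)
z=P[...,2];rr=np.hypot(P[...,0]-c[0],P[...,1]-c[1])
for nm,zl,zh,r in [('grip',.132,.153,.04),('disc',.095,.104,.08)]:
    m=(z>zl)&(z<zh)&(rr<r);Q=P[m][:,:2]
    (a,s,an)=cv2.minAreaRect(Q.astype(np.float32)*1000)
    ce,R=cv2.minEnclosingCircle(Q.astype(np.float32)*1000)
    w,V=np.linalg.eigh(np.cov(Q.T));v=V[:,1]
    print(nm,m.sum(),np.median(z[m]).round(4),'mean',Q.mean(0).round(4),'rect',np.round(a,1),np.round(s,1),round(an,1),'circ',np.round(ce,1),round(R,1),'pca deg',np.degrees(np.arctan2(v[1],v[0])).round(1),np.sqrt(w).round(4))
m=(z<.06)&(z>.02)&(np.hypot(P[...,0]-.548,P[...,1])<.05);print('cap',P[m].mean(0),m.sum(),np.percentile(z[m],95) if m.any() else 0)
E
python3 d.py w4.png
```

```text
time: 8.55
tool_pos: [0.4779, -0.0281, 0.2975]
ee_rot: [-3.141, 0.001, 2.743]
wrist_force: [0.5, -0.5, -0.4]
width: 0.094
finger_force: 0.0
time: 8.95
tool_pos: [0.4877, -0.1167, 0.2967]
ee_rot: [3.141, -0.001, 2.741]
wrist_force: [-0.2, 0.0, -0.2]
width: 0.0938
finger_force: 0.0
grip 1124 0.1429 mean [ 0.5276 -0.1542] rect [ 529.4 -155.3] [22.  36.1] 76.3 circ [ 529.3 -155.2] 19.6 pca deg 166.2 [0.0064 0.0107]
disc 8546 0.1003 mean [ 0.526  -0.1537] rect [ 529.8 -155.3] [119.5 120. ] 62.2 circ [ 529.6 -156.1] 60.6 pca deg 73.0 [0.0317 0.0324]
cap [ 0.54598286 -0.00335711  0.03375467] 3349 0.04271659505023479
```

View pics/w4.png

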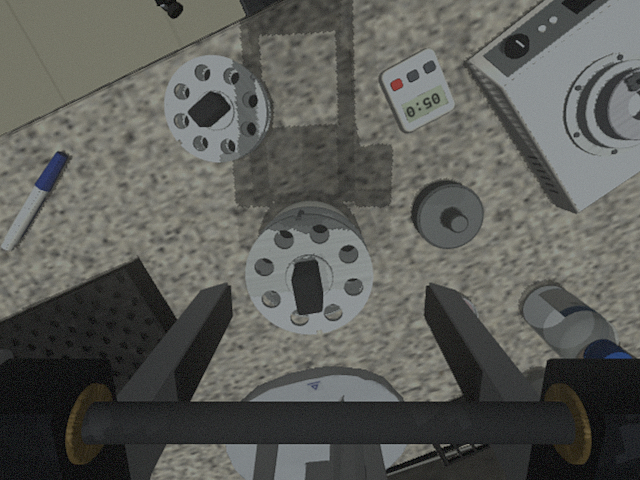

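The wrist view shows the big carousel's grip at px (307,287), with its 120 mm disc confirming it's the right one. Its x axis lies at 166.3°, and the cap stands upright at (450,215). I need to turn +9.3° and shift to (0.5296, −0.1553).

```bash
python3 -m handwheel '[[[0,0,0.05],[0.42,-0.385,-0.5],0],[[0,0,0.053],[0.42,-0.385,-0.5],0],[[0,0,0],[0,0,-0.8],0],[[0,0,0],[0,0,-0.7],0],[[0,0,0],[0,0,0],0]]'
python3 - <<'E'
from h import *
o=robot.get_obs();print(o['tool_pos'],o['ee_rot'],o['joint_positions'])
im,d,P,K,T=snap('wrist')
z=P[...,2];m=(z>.136)&(z<.15)&(np.hypot(P[...,0]-.53,P[...,1]+.155)<.04)
print(cv2.minAreaRect(P[m][:,:2].astype(np.float32)*1000),m.sum())
E
```

```text
time: 9.5
tool_pos: [0.5269, -0.1504, 0.1659]
ee_rot: [3.139, -0.012, 2.909]
wrist_force: [0.0, 0.9, -0.0]
width: 0.0941
finger_force: 0.0
[ 0.52688846 -0.15038184  0.16590011] [ 3.13933147 -0.01223152  2.9094417 ] [-3.81752269e-01  1.12917500e-01  1.47096300e+00  4.12942770e-04
  1.57014405e+00 -1.72038665e+00]
((529.5423583984375, -155.29562377929688), (21.95331573486328, 36.26548767089844), 77.12430572509766) 3074
```

```bash
python3 -m handwheel '[[[0,0,0],[0,0,-0.3],0],[[0,0,0],[0,0,-0.3],0],[[0,0,0],[0,0,0],0],[[0,0,0],[0,0,0],0]]'
```

```text
time: 9.95
tool_pos: [0.5301, -0.1529, 0.1423]
ee_rot: [3.142, 0.0, 2.908]
wrist_force: [1.8, 0.5, -0.3]
width: 0.0941
finger_force: 0.0
```

```bash
python3 -m handwheel '[[[0,0,0],[0,-0.05,-0.1],0.3],[[0,0,0],[0,0,-0.1],0.3],[[0,0,0],[0,0,0],0.6],[[0,0,0],[0,0,0],0.6],[[0,0,0],[0,0,0],0.6]]'
python3 -m handwheel '[[[0,0,0],[0,0,0],0.75],[[0,0,0],[0,0,0],0.75],[[0,0,0],[0,0,0],1],[[0,0,0],[0,0,0],1],[[0,0,0],[0,0,0],1]]'
python3 -m handwheel '[[[0,0,0],[0,0,0],1],[[0,0,0],[0,0,0],1],[[0,0,0],[0,0,0],1]]'
```

```text
time: 10.45
tool_pos: [0.5302, -0.1556, 0.1322]
ee_rot: [3.142, 0.0, 2.907]
wrist_force: [0.3, -0.3, -0.8]
width: 0.0574
finger_force: 0.0
time: 10.95
tool_pos: [0.5301, -0.1553, 0.132]
ee_rot: [3.141, -0.0, 2.908]
wrist_force: [-0.2, 0.1, 0.1]
width: 0.0218
finger_force: 30.0
time: 11.25
tool_pos: [0.5301, -0.1553, 0.1321]
ee_rot: [3.141, 0.0, 2.908]
wrist_force: [0.1, 1.9, 1.1]
width: 0.0215
finger_force: 30.0
```

```bash
python3 -m handwheel '[[[0,0,0],[0,0,0.2],1],[[0,0,0],[0,0,0.4],1],[[0,0,0],[0,0,0.6],1],[[0,0,0],[0,0,0.6],1],[[0,0,0],[0,0,0.4],1]]'
python3 -m handwheel '[[[0,0,0.039],[-0.05,0.5,0],1],[[0,0,0.039],[-0.075,0.8,0],1],[[0,0,0.039],[-0.075,0.8,0],1],[[0,0,0.039],[-0.075,0.8,0],1],[[0,0,0.039],[-0.075,0.8,0],1]]'
python3 -m handwheel '[[[0,0,0.039],[-0.075,0.8,0],1],[[0,0,0.039],[-0.075,0.8,0],1],[[0,0,0.038],[-0.05,0.7,0],1],[[0,0,0],[-0.03,0.5,0],1],[[0,0,0],[0,0.3,0],1]]'
python3 -m handwheel '[[[0,0,0],[0,0,0],1],[[0,0,0],[0,0,0],1],[[0,0,0],[0,0,0],1]]'
cat > e.py <<'E'
from h import *
import sys
im,d,P,K,T=snap('side',sys.argv[1])
c=(.5,.169);z=P[...,2];rr=np.hypot(P[...,0]-c[0],P[...,1]-c[1])
p=np.array([.5,.169,.14,1]);x=np.linalg.inv(T)@p;u=int(K[0,0]*x[0]/x[2]+K[0,2]);v=int(K[1,1]*x[1]/x[2]+K[1,2])
s=im[v-75:v+75,u-90:u+90,::-1];cv2.imwrite('pics/'+sys.argv[1],cv2.resize(s,None,fx=4,fy=4,interpolation=2))
o=robot.get_obs();print(o['tool_pos'],o['ee_rot'],o['width'])
E
python3 e.py s2.png
```

```text
time: 11.75
tool_pos: [0.5302, -0.1559, 0.2441]
ee_rot: [-3.141, 0.002, 2.907]
wrist_force: [0.5, 0.1, -3.6]
width: 0.0216
finger_force: 30.0
time: 12.25
tool_pos: [0.5118, 0.0306, 0.2416]
ee_rot: [-3.141, -0.001, -3.068]
wrist_force: [0.3, 0.6, -4.7]
width: 0.0219
finger_force: 30.0
time: 12.75
tool_pos: [0.5003, 0.1862, 0.2415]
ee_rot: [3.142, -0.001, -2.885]
wrist_force: [0.2, 0.5, -3.0]
width: 0.0218
finger_force: 30.0
time: 13.05
tool_pos: [0.5013, 0.1832, 0.2419]
ee_rot: [-3.141, -0.0, -2.889]
wrist_force: [0.6, -0.5, -4.0]
width: 0.0217
finger_force: 30.0
[0.50130842 0.18317226 0.24195249] [-3.14103584e+00 -2.97020932e-04 -2.88902218e+00] 0.021886584191358468
```

View pics/s2.png

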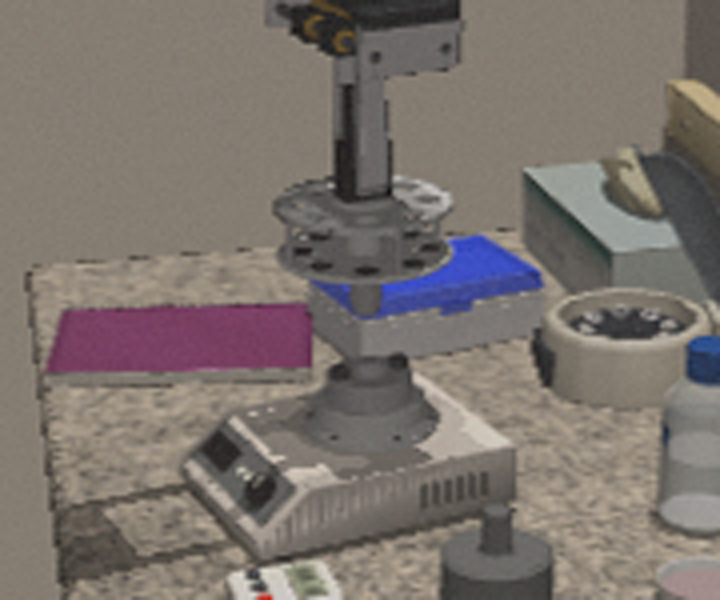

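The carousel hangs upright above the nose, about 14 mm past it in y. I'll correct that and check the in-hand disc centre with the wrist camera.

```bash
python3 -m handwheel '[[[0,0,0],[-0.03,-0.28,0],1],[[0,0,0],[0,0,0],1],[[0,0,0],[0,0,0],1]]'
python3 - <<'E'
from h import *
o=robot.get_obs();print(o['tool_pos'],o['ee_rot'])
im,d,P,K,T=snap('wrist')
z=P[...,2];rr=np.hypot(P[...,0]-.5,P[...,1]-.169)
zd=np.nanmedian(z[(rr<.065)&(z>.15)&(z<.225)]);print('disc z',zd)
m=(abs(z-zd)<.004)&(rr<.075)
print(m.sum(),cv2.minEnclosingCircle(P[m][:,:2].astype(np.float32)*1000),cv2.minAreaRect(P[m][:,:2].astype(np.float32)*1000))
n=np.cross(*(np.linalg.svd(P[m]-P[m].mean(0),full_matrices=False)[2][:2]));print('normal',n)
g=(z>zd+.035)&(z<zd+.052)&(rr<.03);print(g.sum(),cv2.minAreaRect(P[g][:,:2].astype(np.float32)*1000))
E
```

```text
time: 13.4
tool_pos: [0.4996, 0.1695, 0.2421]
ee_rot: [3.141, 0.0, -2.889]
wrist_force: [-0.8, 0.1, -3.8]
width: 0.0217
finger_force: 30.0
[0.49962884 0.16947957 0.24214983] [ 3.14134894e+00  2.73379351e-04 -2.88898524e+00]
disc z 0.21015722277695525
22288 ((499.4250183105469, 168.96548461914062), 60.36302947998047) ((498.3388366699219, 167.6743621826172), (116.62002563476562, 119.95235443115234), 48.882747650146484)
normal [ 1.88980753e-05 -4.48736015e-04 -9.99999899e-01]
5816 ((495.8533020019531, 172.10585021972656), (39.33650207519531, 41.50478744506836), 41.29683303833008)
```

```bash
python3 -m handwheel '[[[0,0,0],[0,0,-0.3],1],[[0,0,0],[0,0,-0.3],1],[[0,0,0],[0,0,-0.2],1],[[0,0,0],[0,0,0],1],[[0,0,0],[0,0,0],1]]'
python3 -m handwheel '[[[0,0,0],[0,0,-0.1],1],[[0,0,0],[0,0,-0.1],1],[[0,0,0],[0,0,0],1],[[0,0,0],[0,0,0],1]]'
```

```text
time: 13.95
tool_pos: [0.4991, 0.1706, 0.2013]
ee_rot: [3.141, -0.002, -2.887]
wrist_force: [-0.1, 0.3, -3.6]
width: 0.0221
finger_force: 30.0
time: 14.35
tool_pos: [0.4995, 0.1705, 0.1919]
ee_rot: [3.141, -0.0, -2.887]
wrist_force: [0.6, -0.5, -3.1]
width: 0.022
finger_force: 30.0
```

```bash
python3 -m handwheel '[[[0,0,0],[0,-0.025,-0.06],1],[[0,0,0],[0,0,-0.06],1],[[0,0,0],[0,0,-0.06],1],[[0,0,0],[0,0,0],1],[[0,0,0],[0,0,0],1]]'
```

```text
time: 14.85
tool_pos: [0.4996, 0.1693, 0.1829]
ee_rot: [3.141, 0.0, -2.887]
wrist_force: [-0.2, -0.0, -4.0]
width: 0.022
finger_force: 30.0
```

```bash
python3 -m handwheel '[[[0,0,0],[0,0,-0.05],1],[[0,0,0],[0,0,-0.05],1],[[0,0,0],[0,0,0],1],[[0,0,0],[0,0,0],1]]'
```

```text
time: 15.25
tool_pos: [0.4997, 0.1694, 0.178]
ee_rot: [3.141, 0.0, -2.887]
wrist_force: [0.8, 0.8, -4.1]
width: 0.0218
finger_force: 30.0
```

```bash
python3 -m handwheel '[[[0,0,0],[0,0,-0.04],1],[[0,0,0],[0,0,0],1],[[0,0,0],[0,0,0],1]]'
python3 -m handwheel '[[[0,0,0],[0,0,-0.03],1],[[0,0,0],[0,0,0],1],[[0,0,0],[0,0,0],1]]'
```

```text
time: 15.55
tool_pos: [0.4997, 0.1694, 0.176]
ee_rot: [3.141, 0.001, -2.887]
wrist_force: [1.4, 0.8, -3.9]
width: 0.0223
finger_force: 30.0
time: 15.85
tool_pos: [0.4998, 0.1694, 0.1745]
ee_rot: [3.141, 0.001, -2.887]
wrist_force: [1.6, 1.8, -4.4]
width: 0.0218
finger_force: 30.0
```

```bash
python3 -m handwheel '[[[0,0,0],[0,0,-0.03],1],[[0,0,0],[0,0,0],1],[[0,0,0],[0,0,0],1]]'
python3 -m handwheel '[[[0,0,0],[0,0,-0.02],1],[[0,0,0],[0,0,0],1],[[0,0,0],[0,0,0],1]]'
```

```text
time: 16.15
tool_pos: [0.4998, 0.1694, 0.173]
ee_rot: [3.141, 0.001, -2.887]
wrist_force: [2.8, 1.9, -4.8]
width: 0.0217
finger_force: 30.0
time: 16.45
tool_pos: [0.4998, 0.1694, 0.1721]
ee_rot: [3.141, 0.001, -2.887]
wrist_force: [3.4, 1.8, -3.8]
width: 0.0219
finger_force: 30.0
```

```bash
python3 -m handwheel '[[[0,0,0],[0.01,0.006,-0.015],1],[[0,0,0],[0,0,0],1],[[0,0,0],[0,0,0],1]]'
python3 -m handwheel '[[[0,0,0],[0,0,-0.01],1],[[0,0,0],[0,0,0],1],[[0,0,0],[0,0,0],1]]'
```

```text
time: 16.75
tool_pos: [0.5, 0.1695, 0.172]
ee_rot: [-3.142, 0.0, -2.887]
wrist_force: [1.5, 0.8, 1.9]
width: 0.0221
finger_force: 30.0
time: 17.05
tool_pos: [0.5001, 0.1695, 0.172]
ee_rot: [-3.142, 0.001, -2.887]
wrist_force: [-1.0, 1.0, 5.7]
width: 0.0218
finger_force: 30.0
```

The flange has bottomed at TCP z 0.172, which matches home (0.171) rather than resting on the dogs (0.1785). I'll press a little harder.

```bash
python3 -m handwheel '[[[0,0,0],[0,0,-0.012],1],[[0,0,0],[0,0,0],1],[[0,0,0],[0,0,0],1],[[0,0,0],[0,0,0],1]]'
python3 - <<'E'
from h import *
for n in ['wrist','top']:
  im,d,P,K,T=snap(n)
  z=P[...,2];m=(abs(z-.139)<.006)&(np.hypot(P[...,0]-.5,P[...,1]-.169)<.065)
  print(n,m.sum(),'disc z expect .139 home/.1465 off:',np.percentile(z[m],[25,50,75]))
E
```

```text
time: 17.45
tool_pos: [0.5001, 0.1695, 0.172]
ee_rot: [-3.142, 0.001, -2.887]
wrist_force: [-1.1, 1.2, 7.0]
width: 0.0219
finger_force: 30.0
wrist 22730 disc z expect .139 home/.1465 off: [0.13971168 0.14017501 0.14064434]
top 398 disc z expect .139 home/.1465 off: [0.1378822  0.1397999  0.14177752]
```

```bash
python3 -m handwheel '[[[0,0,0],[0,0,-0.015],1],[[0,0,0],[0,0,0],1],[[0,0,0],[0,0,0],1],[[0,0,0],[0,0,0],1]]'
```

```text
time: 17.95
tool_pos: [0.5001, 0.1695, 0.172]
ee_rot: [-3.141, 0.002, -2.887]
wrist_force: [-1.5, 0.6, 9.6]
width: 0.0216
finger_force: 30.0
```

```bash
python3 -m handwheel '[[[0,0,0],[0,0,0.03],1],[[0,0,0],[0,0,0],0.6],[[0,0,0],[0,0,0],0.5],[[0,0,0],[0,0,0],0.5],[[0,0,0],[0,0,0],0.5]]'
python3 -m handwheel '[[[0,0,0],[0,0,0.2],0.5],[[0,0,0],[0,0,0.5],0.5],[[0,0,0],[0,0,0.8],0.5],[[0,0,0],[0,0,0.8],0.5],[[0,0,0],[0,0,0],0.5]]'
cat > f.py <<'E'
from h import *
for n in ['wrist','top']:
  im,d,P,K,T=snap(n)
  z=P[...,2];m=(abs(z-.139)<.006)&(np.hypot(P[...,0]-.5,P[...,1]-.169)<.07)
  print(n,m.sum(),np.median(z[m]),cv2.minEnclosingCircle(P[m][:,:2].astype(np.float32)*1000))
  if n=='wrist': print(np.linalg.svd(P[m]-P[m].mean(0),full_matrices=False)[2][2])
E
python3 f.py; python3 e.py s3.png
```

```text
time: 18.45
tool_pos: [0.4997, 0.1693, 0.1702]
ee_rot: [-3.141, -0.001, -2.887]
wrist_force: [-0.0, 0.4, -0.2]
width: 0.0467
finger_force: 0.0
time: 18.95
tool_pos: [0.5023, 0.17, 0.294]
ee_rot: [-3.141, 0.014, -2.887]
wrist_force: [0.1, 0.4, 0.5]
width: 0.047
finger_force: 0.0
wrist 12536 0.14023153538245828 ((500.06610107421875, 169.0477294921875), 60.31208038330078)
[-5.87744075e-04  7.95517892e-04  9.99999511e-01]
top 567 0.13974906850172197 ((494.080322265625, 170.51100158691406), 59.10411834716797)
[0.49998604 0.16949304 0.28583763] [ 3.14155568e+00 -1.19393731e-05 -2.88711392e+00] 0.04690643204499493
```

View pics/s3.png

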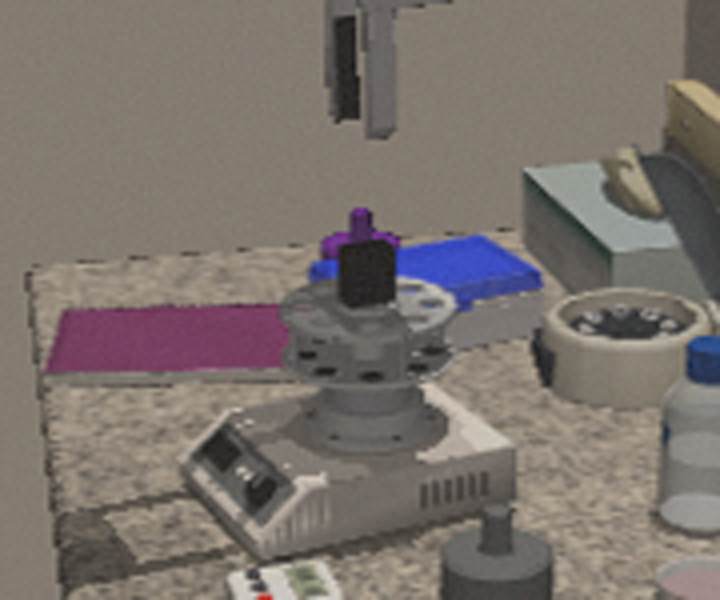

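The picture shows the carousel seated flat on the nose (px 370,330) with the gripper clear above it. The cap is upright on the bench (495,560). I'm handing in.

```bash
python3 -c "
from bench import robot
print(robot.close_job())"
```

```text
the job is handed in; nothing more can be done
None
```

The job is handed in, with no verdict returned: the dust cap stands knob up on the bench, and the carousel was pressed home over the dogs at about 14 N and let go.

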